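# Unhitch the model trailer and hold its tongue raised

## Task

Lift the copper oil can by its handle off the stand on the model trailer's tongue and set it down gently, upright, wholly on the round cork mat, and let go of it. Then pull the brass latch tab of the hitch sideways against its spring, away from the coupler, and lift the tongue off the ball until the coupler is about 6 cm above its seat. Finish still holding the tongue raised with the gripper, and leave the other parts on the desk alone.

Things in the scene. Friction and masses are not known exactly. Their poses are not given: they have to be found in the camera images.
- trailer: Wheeled model trailer on a plank (570 x 120 x 12 mm) with the hitch ball (25 mm, centre 75 mm up) on the same plank; all fixed to the desk. Origin on the desk below the ball; +x runs level along the tongue from ball to wheels, z up; the latch is on the -y side. The tongue's hinge is at x = 250 mm; the deck, up to 118 mm high, lies from x = 262 to 482 mm, 70 mm either side.
- hinge (a point): The middle of the tongue's hinge, fixed on the trailer, 250 mm from the ball along trailer x, 85 mm above the desk. The hinge axis is trailer y (level, across the tongue).
- tongue (a joint): Angle of the tongue about its hinge: 0 when level with the coupler seated on the ball (its lower stop), growing as the coupler end rises; upper stop 0.6 rad. The coupler rises 250 mm x sin(angle): 0.24 rad is 60 mm. The tongue (about 0.45 kg) falls back when let go. With the latch in, it is locked after about 2 mm of rise.
- latch (a joint): Travel of the latch out of the coupler: 0 latched (spring home), 0.016 m fully pulled to its stop. The ball is free from about 0.006 m; 0.012 m or more is safe. The spring pushes back with 3.5 N at 0 and 9 N at 0.016. It springs home when let go.
- tab (a point): Middle of the grip part of the brass latch tab, 128 mm above the desk at the start: an upright plate 12 mm thick along trailer y, 22 mm wide along x, from 70 mm below to 14 mm above this point, 66 mm to the trailer's -y side of the ball, 42 mm clear of the coupler. Pulled, it moves towards trailer -y; it is carried by the tongue, so raising it raises and turns with the tongue.
- coupler (a point): Top of the coupler, the steel housing (52 x 36 mm) at the end of the tongue that covers the ball; 98 mm above the desk when seated. It is carried by the tongue, a bar 18 mm wide and 16 mm high.
- can_mid (a point): Centre of the copper oil can, half-way up: 62 mm above its foot; z is up through the can. The can is 124 mm high over its handle, its round body 56 mm across and 52 mm high with a shoulder and neck up to 76 mm, about 0.3 kg. At the start it stands on the square stand on the tongue (floor 99 mm above the desk, 6 mm high lip, 120 mm from the hinge).
- can_handle (a point): Middle of the can's handle bar, straight above the can's centre, 118 mm above its foot: a level bar along this point's x axis, 10 mm thick across (y), 12 mm high, 56 mm clear length between its two uprights, 36 mm of free space under it above the neck.
- mat: Round cork mat fixed on the desk, 120 mm across, 4 mm thick. Origin at the centre of its underside.
- flywheel: Blued steel flywheel lying flat, 90 mm across, 18 mm high; to be left alone. Origin at the centre of its underside.
- endcap: Green-painted cast boiler end cap, a dome 80 mm across, 26 mm high; to be left alone. Origin at the centre of its underside.
- cylinder: Brass oscillating cylinder standing on the trailer deck, 78 mm high on a 30 mm square foot; to be left alone. Origin at the centre of its underside.
- valve1: Copper safety valve, 28 mm across, 50 mm high, standing on the desk close to the far side of the plank; to be left alone. Origin at the centre of its underside.
- valve2: Copper safety valve, 28 mm across, 50 mm high, standing on the desk close to the side of the plank nearest the robot; to be left alone. Origin at the centre of its underside.
- screwdriver: Screwdriver lying on the desk, 170 mm long, beyond the cork mat; to be left alone. Origin at the middle of its length, on its underside.
There are look-alikes about, which are no part of the job. There is more than one size of the mat; the one meant has the size given above.

How it is judged (in metres and radians):
On the way, in this order (a step that is already met when the one before it is completed fails the run):
1. the oil can stands upright on the cork mat, let go, with the tongue still down (horizontal distance between can_mid and mat below 0.038 m and z of can_mid in the frame of mat below 0.071 m and angle between can_mid's own z axis and vertical below 0.15 rad and contact force between the fingers and can below 0.1 N and linear speed of can below 0.03 m/s and value of joint tongue below 0.03 rad), for 0.3 s.
2. the latch is pulled sideways at least 8 mm while the coupler is still seated (value of joint latch above 0.008 m and value of joint tongue below 0.04 rad), for 0.1 s.
At the end, for the whole second after the job is handed in: The tongue is held still at 0.18 rad or more (coupler 45 mm or more above its seat) by the fingers (over 1 N on tongue or latch), touched by no loose thing; the untouched oil can stands upright (within 0.15 rad) on the cork mat, centre within 38 mm of its centre (value of joint tongue above 0.18 rad and contact force between the fingers and tongue above 1 N and velocity of joint tongue between -0.1 and 0.1 rad/s and horizontal distance between can_mid and mat below 0.038 m and z of can_mid in the frame of mat below 0.071 m and angle between can_mid's own z axis and vertical below 0.15 rad and contact force between the fingers and can below 0.1 N and contact force between tongue and flywheel below 0.3 N and contact force between tongue and endcap below 0.3 N and contact force between tongue and cylinder below 0.3 N and contact force between tongue and valve1 below 0.3 N and contact force between tongue and valve2 below 0.3 N and contact force between tongue and screwdriver below 0.3 N and contact force between tongue and can below 0.3 N); the arm keeps its last pose, push and grip.
It fails at once if the can is tipped over (more than 0.6 rad) (angle between can_mid's own z axis and vertical above 0.6 rad).
It fails at once if the can is dropped or slammed onto the mat (faster than 0.6 m/s just above it) (linear speed of can above 0.6 m/s and horizontal distance between can_mid and mat below 0.06 m and height (world z) of can_mid below 0.12 m).
It fails at once if the tongue is raised while the can is not on the mat (value of joint tongue above 0.06 rad and not (horizontal distance between can_mid and mat below 0.038 m and z of can_mid in the frame of mat below 0.071 m and angle between can_mid's own z axis and vertical below 0.15 rad)).
It fails at once if another part is disturbed (moved more than 30 mm) (distance of any of flywheel, endcap, cylinder, valve1, valve2, screwdriver from where it was at the start of the episode above 0.03 m).
It also fails if it takes over 51 s, if anything falls off the work surface, if the arm or the gripper's body presses on something with over 40 N, if the wrist force passes 120 N, or if a joint passes its speed limit or range.

## Robot

A 6-joint arm with a two-finger parallel gripper is mounted at the origin on the work surface. World frame = base frame: x ahead of the robot, y to its left, z up, the work surface at z = 0. Lengths are in mm, angles in rad, forces in N, time in s.
With the tool pointing down it reaches from about 350 to 975 mm from the base axis. Payload 7.1 kg.
Tool frame: the origin (TCP) lies midway between the tips of the shut fingers; the grasp point (between the pads) lies 19 mm behind it (ctrl.grasp_offset is the distance from the TCP to the grasp point, in mm); z points along the fingers, y is the line along which they close (so a half turn about z gives the same grasp; the last joint's range is limited). The gripper opens to 88 mm and grips with 3 to 60 N. Pads are 20 mm wide; open, the fingers measure 115 mm over their backs; the gripper's body (75 mm by 178 mm) begins 61 mm behind the grasp point.
Start: joints at [1.242, 0.423, 1.63, -0, 1.089, -0.019], TCP at [190.511, 595.24, 222.675] pointing down, gripper open.
Joint ranges: [-3, 3], [-0.9, 2.11], [0.09, 2.58], [-1.31, 4.45], [0.11, 2.69], [-2.54, 2.54]. Speed limits (rad/s): [2.39, 2.39, 3.01, 3.14, 3.14, 3.14].

## Interface

Orientations are given as a rotation vector (axis times angle).
In Python, from workcell import sensors, viewer, ctrl gives the robot as it stands. The module is installed in compiled form; this text tells all that it offers.
- The arm moves only by the shell command python3 -m handwheel 'ROWS'. ROWS is JSON, a list of rows, each a list of 7 numbers: the shift along the tool's x, y, z in mm, then the turn, a rotation vector about the tool's x, y, z in rad, then the closure, from 0 (fully open) to 1 (shut). In form: [[x, y, z, rx, ry, rz, jaw], ...]. A call has 1 to 10 rows; each row shifts and turns the commanded pose from where the row before left it, along the tool's axes as they then stand; what a row does not reach is not made up. A row lasts 1/8 s, in which the tool goes at most 62.5 mm and 10.7 degrees, less where a joint would pass 70% of its speed; a pose out of reach is approached as far as the arm can. A call is refused whole if a number of a shift passes 62.5 or a number of a turn 0.188, either way. A call with a gripper value outside its range is refused whole. The fingers move at their own pace and stop on an object; the grip force is fixed at half the most. Time passes only in rows, so rows that do not move let the fingers close. It gives the time, the measured TCP pose, the force, the opening and the grip force at its end, in the units of the state.
- sensors.get_obs(): the state, without advancing time (a new reading comes with each control period).
- viewer.get_image(name): name is "scene" or "side" or "wrist"; returns a dict with "frame" (384x512x3 uint8, blue, green, red), "fov_y" (degrees; the focal length in pixels is half the picture's height over the tangent of half this angle, whatever the lens; pixels are square), "cx", "cy" (the principal point, pixels), "R" (3x3) and "t" (3): a world point X has camera coordinates R X + t. Camera axes: x right, y down, z forward; pixel columns grow to the right and rows downward; lengths in mm; the calibration is good to about 2 mm. A picture is of the moment at which its call begins. There is no depth.
- ctrl.close_job(): hands the job in; it is judged then, once.
The state is a dict: "t": time; "qpos": joint angles; "qvel": joint speeds; "joint_torque": joint torques, N m; "ee_pos": TCP position; "orientation": TCP orientation; "ft_force": force on the tool from outside, world axes, zero at the start; "moment": the same for the moment, N m; "width": finger opening in mm; "grasp_force": force on a finger pad.
Only numpy, scipy, OpenCV 4.12 (cv2) and the standard library are available. Lean on these libraries where they do the work, as an engineer would, in place of code of your own. Each camera call takes 0.05 s, during which the arm holds its last target. There are 200 camera calls.

## Working session

There is one attempt and no reset: what is moved stays moved. The work goes in short steps, Python scripts to look and compute and a shell command to move; the robot and the scene stay as the last step left them, time stands still between calls to the robot, and variables do not carry over. Pictures are saved under pics/ and viewed, at most 10 in all, crops included, and the job is handed in when it is done.

```bash
mkdir -p pics; cat > h.py <<'E'
import numpy as np, cv2
from workcell import sensors, viewer, ctrl
from scipy.spatial.transform import Rotation as Ro
def grab(n,f):
    d=viewer.get_image(n); cv2.imwrite('pics/'+f+'.png',d['frame'])
    import pickle; pickle.dump(d,open('pics/'+f+'.pkl','wb')); return d
def load(f):
    import pickle; return pickle.load(open('pics/'+f+'.pkl','rb'))
def ray(d,u,v):
    f=d['frame'].shape[0]/2/np.tan(np.radians(d['fov_y'])/2)
    R=np.array(d['R']);t=np.array(d['t'])
    return -R.T@t, R.T@np.array([(u-d['cx'])/f,(v-d['cy'])/f,1])
def atz(d,u,v,z):
    c,r=ray(d,u,v); return c+r*(z-c[2])/r[2]
def proj(d,X):
    f=d['frame'].shape[0]/2/np.tan(np.radians(d['fov_y'])/2)
    p=np.array(d['R'])@np.array(X,float)+np.array(d['t']); return p[:2]/p[2]*f+[d['cx'],d['cy']]
E
python3 - <<'E'
from h import *
a=grab('scene','a');b=grab('side','b');w=grab('wrist','w')
cv2.imwrite('pics/ab.png',cv2.resize(a['frame'],(800,600),interpolation=cv2.INTER_CUBIC))
cv2.imwrite('pics/bb.png',cv2.resize(b['frame'],(800,600),interpolation=cv2.INTER_CUBIC))
for d in(a,b,w): print(d['fov_y'],d['cx'],d['cy'],-np.array(d['R']).T@np.array(d['t']))
print(sensors.get_obs())
E
```

```text
45.568469252495866 255.93616831393652 189.12246698779072 [1252.43048516  320.34540755  912.02138288]
46.92621555319181 255.38589600139971 188.93281331116842 [  303.13199473 -1074.06719178   996.57303958]
60.27445959718563 259.5023990401786 186.2717034672444 [112.76642352 619.97412519 384.87042855]
{'t': 0.15, 'qpos': array([ 1.24202121e+00,  4.23698076e-01,  1.63050905e+00,  5.50232502e-06,
        1.08858006e+00, -1.89812083e-02]), 'qvel': array([ 2.92160419e-03, -1.12393178e-03, -2.65109507e-03, -4.10453637e-04,
        6.82654290e-05, -4.13705962e-04]), 'joint_torque': array([ 2.23443552e-03, -5.44981563e+01, -2.73922724e+01,  6.44812826e-02,
        2.03890092e-02, -1.15314729e-04]), 'ee_pos': array([190.36258456, 594.85139669, 222.06191946]), 'orientation': array([-4.84650801e-01, -3.10376965e+00,  1.84661436e-03]), 'ft_force': array([-0.58541946, -0.50784694,  0.33779925]), 'moment': array([-0.04764755, -0.00104548,  0.02563289]), 'grasp_force': 0.0, 'width': 87.89675307070021}
```

View pics/ab.png

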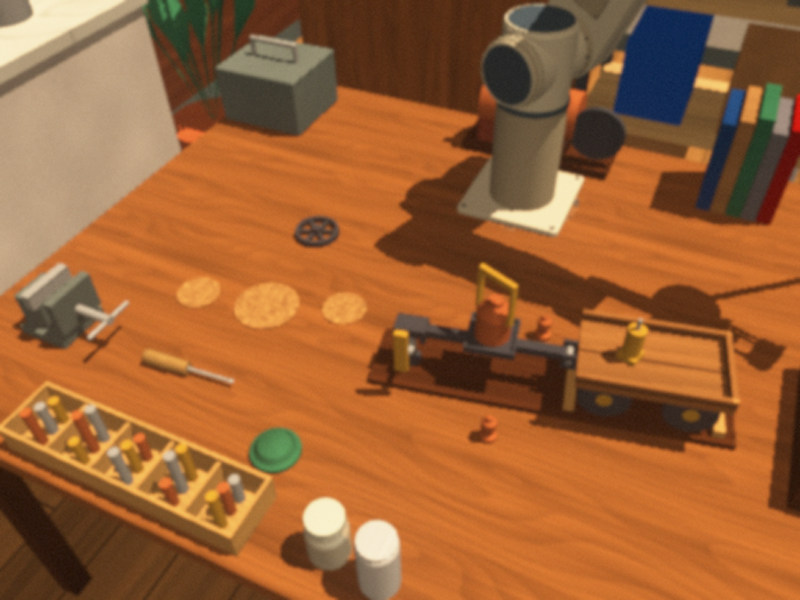

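View pics/bb.png

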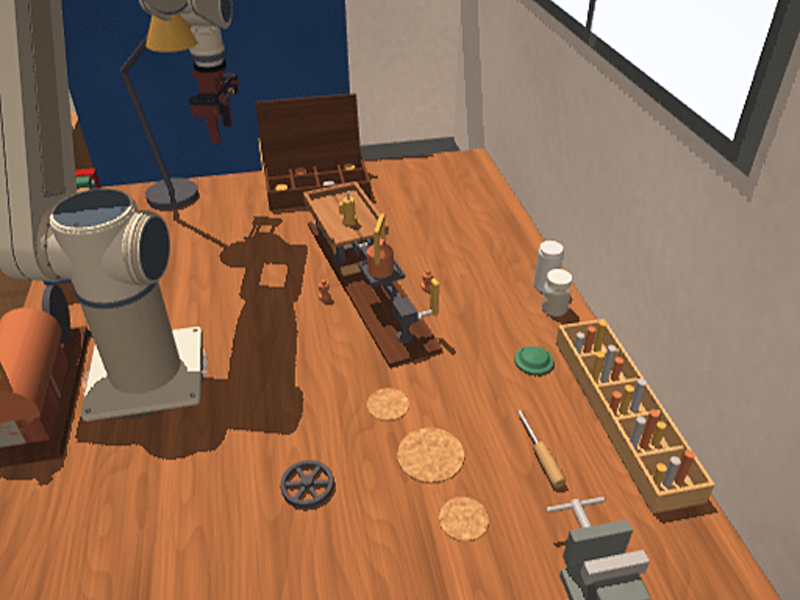

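The scene shows three cork mats at about (198,291), (267,304) and (344,307). In side they are at (464,519), (431,455) and (388,404), and the middle one looks largest. The can and its yellow handle are at (495,300) in scene and (380,250) in side, the tab at (401,350) and (434,296). I'll measure the mats and crop closer.

```bash
python3 - <<'E'
from h import *
a=load('a');b=load('b')
s=1.5625
for n,l,r,c in (('L',(398,456),(464,455),(431,455)),('s1',(440,519),(489,519),(464,519)),('s2',(367,404),(409,404),(388,404))):
    print(n,np.linalg.norm(atz(b,l[0]/s,l[1]/s,4)-atz(b,r[0]/s,r[1]/s,4)),atz(b,c[0]/s,c[1]/s,4))
for c in((198,291),(267,304.5),(344,307)): print(atz(a,c[0]/s,c[1]/s,4))
# crops: side x185-300,y115-235 ; scene x235-385,y160-285
A=cv2.resize(a['frame'][160:285,232:382],None,fx=5,fy=4.8*5/4.8,interpolation=cv2.INTER_CUBIC)[:600]
B=cv2.resize(b['frame'][115:235,190:300],None,fx=5,fy=5,interpolation=cv2.INTER_CUBIC)
cv2.imwrite('pics/ac.png',A[:600]);cv2.imwrite('pics/bc.png',B)
E
```

```text
L 117.27419508031167 [ 513.79958534 -323.90350603    4.        ]
s1 79.90551822392098 [ 535.6517331  -460.52509272    4.        ]
s2 80.36779732493818 [ 462.1037816  -189.63210076    4.        ]
[ 537.08245159 -452.82723462    4.        ]
[ 515.15398635 -314.10455161    4.        ]
[ 463.54436418 -181.75759281    4.        ]
```

View pics/ac.png

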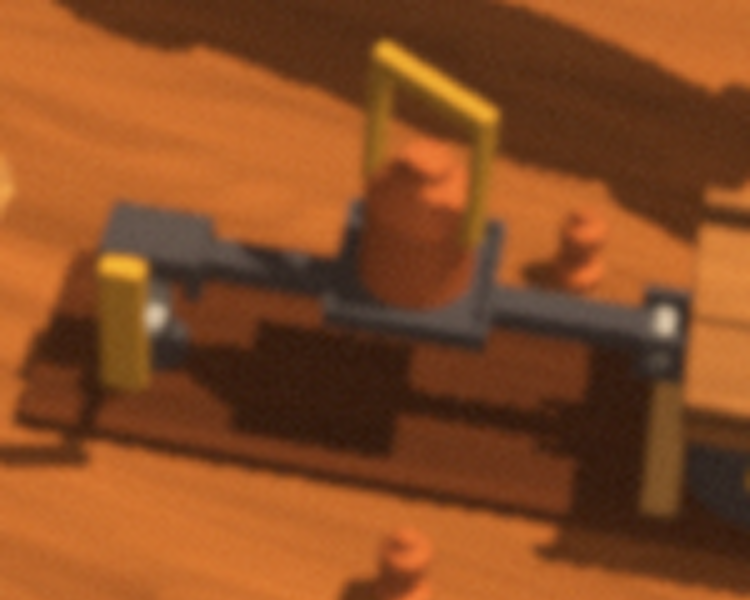

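View pics/bc.png

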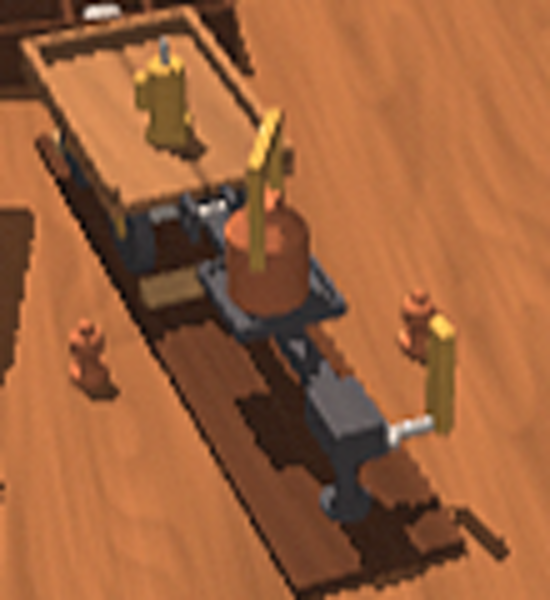

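The crops show the only can, on the tongue's stand, with its yellow bar from (383,47) to (490,115) in ac and (260,168) to (274,118) in bc. The tab top is at (123,265) / (443,328) and the coupler top at (158,236) / (348,405). The large mat measures 117 mm, so it is the one; the other two are 80 mm look-alikes.

```bash
python3 - <<'E'
from h import *
a=load('a');b=load('b');w=load('w')
def P(n,pa,pb,z):
    A=(pa[0]/5+232,pa[1]/5+160);B=(pb[0]/5+190,pb[1]/5+115)
    c1,r1=ray(a,*A);c2,r2=ray(b,*B)
    s=np.linalg.lstsq(np.c_[r1,-r2],c2-c1,rcond=None)[0]
    X,Y=c1+s[0]*r1,c2+s[1]*r2
    print(n,'tri',((X+Y)/2).round(),'gap',np.linalg.norm(X-Y).round(1),'a',atz(a,*A,z).round(),'b',atz(b,*B,z).round())
P('h1',(383,47),(260,170),223);P('h2',(490,115),(273,117),223)
P('tab',(123,263),(443,328),142);P('coup',(158,236),(348,405),98)
P('hinge',(665,330),(215,210),90)
P('ball plank end',(20,415),(465,548),12)
P('v2',(585,220),(87,330),50);P('v1',(408,540),(420,295),50)
print(np.array(w['R']).round(3),proj(w,[190.4,594.9,222]))
E
```

```text
h1 tri [494.  80. 219.] gap 7.8 a [494.  82. 223.] b [495.  69. 223.]
h2 tri [515. 139. 218.] gap 4.8 a [518. 141. 223.] b [514. 127. 223.]
tab tri [596.  -5. 139.] gap 4.4 a [596.  -3. 142.] b [596. -11. 142.]
coup tri [533. -15.  94.] gap 2.7 a [535. -13.  98.] b [533. -21.  98.]
hinge tri [486. 230.  87.] gap 5.6 a [486. 231.  90.] b [487. 221.  90.]
ball plank end tri [599. -65.   3.] gap 5.2 a [603. -60.  12.] b [598. -77.  12.]
v2 tri [384. 166.  41.] gap 3.3 a [390. 168.  50.] b [384. 152.  50.]
v1 tri [622. 152.  45.] gap 3.0 a [624. 154.  50.] b [621. 144.  50.]
[[ 0.304  0.953 -0.002]
 [ 0.911 -0.29   0.294]
 [ 0.28  -0.091 -0.956]] [259.46269966 241.56030107]
```

View pics/w.png

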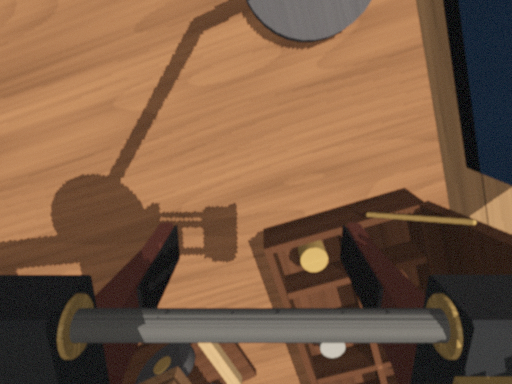

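The wrist view shows just the desk box, with nothing in the way. The can is at about (504,106) with its bar at 70°, so I raise the tool, travel there and turn +92° about tool z.

```bash
python3 -m handwheel '[[0,0,-60,0,0,0,0],[-46,-38,-6,0,0,0,0],[-46,-38,-6,0,0,0,0],[-46,-38,-6,0,0,0,0],[-46,-38,-6,0,0,0,0],[-46,-38,-6,0,0,0,0],[-46,-38,-6,0,0,0,0],[-46,-38,-6,0,0,0,0],[-46,-38,-6,0,0,0,0],[-46,-38,-6,0,0,0,0]]'
python3 -m handwheel '[[-34,-28,0,0,0,0,0],[0,0,0,0,0,0.178,0],[0,0,0,0,0,0.178,0],[0,0,0,0,0,0.178,0],[0,0,0,0,0,0.178,0],[0,0,0,0,0,0.178,0],[0,0,0,0,0,0.178,0],[0,0,0,0,0,0.178,0],[0,0,0,0,0,0.178,0],[0,0,0,0,0,0.178,0]]'
python3 -m handwheel '[[0,0,0,0,0,0,0],[0,0,0,0,0,0,0]]'
python3 - <<'E'
from h import *
d=grab('wrist','w2'); print(sensors.get_obs()['qpos'],np.array(d['R']).round(3))
cv2.imwrite('pics/w2b.png',cv2.resize(d['frame'],(800,600)))
E
```

```text
t: 1.4
ee_pos: [481.2, 141.5, 336.9]
orientation: [0.485, 3.104, 0.0]
ft_force: [0.6, 0.3, 0.5]
width: 87.8
grasp_force: 0.0
t: 2.65
ee_pos: [504.1, 106.2, 336.4]
orientation: [-2.571, -1.805, 0.001]
ft_force: [-0.5, 0.0, 0.7]
width: 87.9
grasp_force: 0.0
t: 2.9
ee_pos: [504.3, 106.3, 336.6]
orientation: [-2.563, -1.817, 0.0]
ft_force: [-0.4, 0.1, -0.3]
width: 87.9
grasp_force: 0.0
[ 1.84575248e-01  1.39339144e-01  1.74620699e+00 -3.77995217e-05
  1.25626882e+00  5.22789774e-01] [[ 0.944 -0.33  -0.001]
 [-0.315 -0.902  0.296]
 [-0.099 -0.279 -0.955]]
```

View pics/w2b.png

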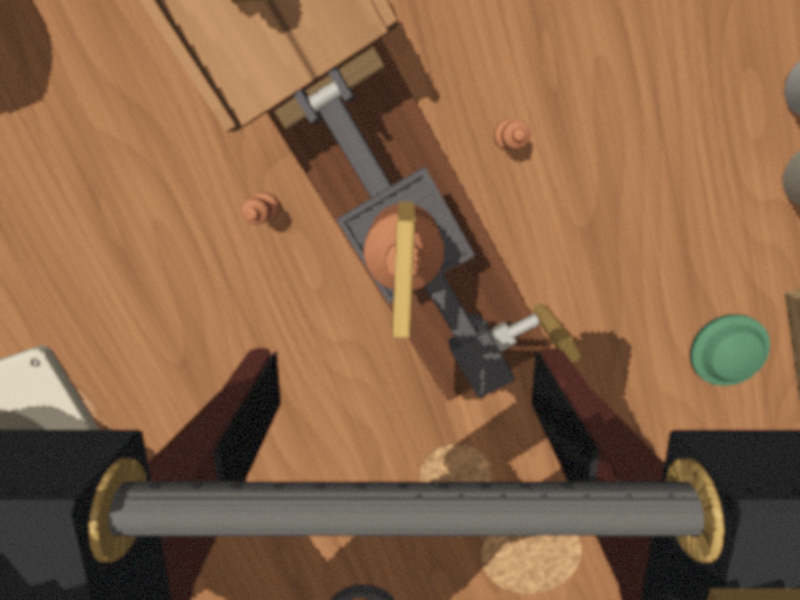

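The wrist view shows the bar from (407,208) to (401,336), nearly parallel to the pads. The coupler top is at (479,355), the tab top at (567,335)-(545,310), and the hinge at (325,95).

```bash
python3 - <<'E'
from h import *
d=load('w2');s=1.5625
f=lambda u,v,z:atz(d,u/s,v/s,z).round(1)
p=f(407,208,223);q=f(401,336,223);print(p,q,(p+q)/2,np.linalg.norm(p-q),np.degrees(np.arctan2(*(p-q)[1::-1])))
print('hinge',f(325,95,93),'v near',f(258,207,50),'v far',f(512,135,50))
print('coup corners',f(450,342,98),f(497,332,98),f(512,378,98))
print('mat',f(533,550,4))
o=sensors.get_obs();R=Ro.from_rotvec(o['orientation']).as_matrix();print(R.round(3))
print('tool-frame delta to handle',(R.T@((p+q)/2-o['ee_pos'])).round(1))
E
```

```text
[518.6 146.  223. ] [491.2  77.8 223. ] [504.9 111.9 223. ] 73.49829930005185 68.11173492654687
hinge [483.  226.9  93. ] v near [389.1 166.2  50. ] v far [613.3 151.1  50. ]
coup corners [510.1  11.5  98. ] [549.9   7.1  98. ] [550.2 -37.8  98. ]
mat [ 516.7 -315.3    4. ]
[[ 0.332  0.943 -0.   ]
 [ 0.943 -0.332 -0.   ]
 [-0.    -0.    -1.   ]]
tool-frame delta to handle [  5.6  -1.3 113.6]
```

```bash
python3 -m handwheel '[[5.5,-1,30,0,0,0.04,0],[0,0,40,0,0,0,0],[0,0,40,0,0,0,0],[0,0,20,0,0,0,0],[0,0,9,0,0,0,0],[0,0,0,0,0,0,0],[0,0,0,0,0,0,0.5],[0,0,0,0,0,0,1],[0,0,0,0,0,0,1],[0,0,0,0,0,0,1]]'
python3 -m handwheel '[[0,0,0,0,0,0,1],[0,0,0,0,0,0,1],[0,0,0,0,0,0,1]]'
```

```text
t: 4.2
ee_pos: [505.4, 111.8, 198.0]
orientation: [2.602, 1.761, 0.001]
ft_force: [0.0, -0.1, 0.0]
width: 51.6
grasp_force: 0.0
t: 4.58
ee_pos: [505.3, 111.8, 197.7]
orientation: [-2.602, -1.761, 0.0]
ft_force: [-0.3, -0.4, 1.0]
width: 21.0
grasp_force: 0.0
```

```bash
python3 -m handwheel '[[0,0,0,0,0,0,1],[0,0,0,0,0,0,1],[0,0,0,0,0,0,1],[0,0,0,0,0,0,1]]'
python3 -m handwheel '[[0,0,-3,0,0,0,1],[0,0,-6,0,0,0,1],[0,0,-10,0,0,0,1],[0,0,-15,0,0,0,1],[0,0,-15,0,0,0,1],[0,0,-15,0,0,0,1],[0,0,-10,0,0,0,1],[0,0,-5,0,0,0,1],[0,0,0,0,0,0,1]]'
python3 - <<'E'
from h import *
o=sensors.get_obs();R=Ro.from_rotvec(o['orientation']).as_matrix()
print((R.T@(np.array([515,-318,0])-o['ee_pos'])).round(1)); print(R.round(3))
E
```

```text
t: 5.08
ee_pos: [505.2, 111.8, 197.6]
orientation: [-2.602, -1.761, 0.0]
ft_force: [-0.9, -0.4, 0.2]
width: 9.6
grasp_force: 30.0
t: 6.2
ee_pos: [505.3, 111.8, 276.9]
orientation: [2.602, 1.761, 0.0]
ft_force: [0.4, 0.1, -2.6]
width: 9.7
grasp_force: 30.0
[-395.4  168.8  276.8]
[[ 0.372  0.928  0.   ]
 [ 0.928 -0.372  0.   ]
 [ 0.     0.    -1.   ]]
```

```bash
python3 -m handwheel '[[-7.4,3.1,0,0,0,0,1],[-14.7,6.3,0,0,0,0,1],[-22,9.4,0,0,0,0,1],[-27.6,11.8,0,0,0,0,1],[-27.6,11.8,0,0,0,0,1],[-27.6,11.8,0,0,0,0,1],[-27.6,11.8,0,0,0,0,1],[-27.6,11.8,0,0,0,0,1],[-27.6,11.8,0,0,0,0,1]]'
python3 -m handwheel '[[-27.6,11.8,0,0,0,0,1],[-27.6,11.8,0,0,0,0,1],[-27.6,11.8,0,0,0,0,1],[-27.6,11.8,0,0,0,0,1],[-27.6,11.8,0,0,0,0,1],[-22,9.4,0,0,0,0,1],[-14.7,6.3,0,0,0,0,1],[-7.4,3.1,0,0,0,0,1],[-3.7,1.6,0,0,0,0,1],[0,0,0,0,0,0,1]]'
python3 - <<'E'
from h import *
b=grab('side','b2'); w=grab('wrist','w3')
B=cv2.resize(b['frame'][200:340,200:350],None,fx=2.67*1,fy=2.67,interpolation=cv2.INTER_CUBIC)
W=cv2.resize(w['frame'],(500,375)); H=375
B=cv2.resize(B,(300,280)); B=cv2.copyMakeBorder(B,0,H-280,0,0,cv2.BORDER_CONSTANT)
cv2.imwrite('pics/c3.png',np.hstack([B,W]))
E
```

```text
t: 7.32
ee_pos: [509.8, -118.2, 276.4]
orientation: [-2.602, -1.76, 0.001]
ft_force: [1.0, 0.6, -2.9]
width: 9.7
grasp_force: 30.0
t: 8.57
ee_pos: [515.2, -317.8, 276.7]
orientation: [-2.601, -1.761, -0.0]
ft_force: [0.3, 0.2, -3.7]
width: 9.5
grasp_force: 30.0
```

View pics/c3.png

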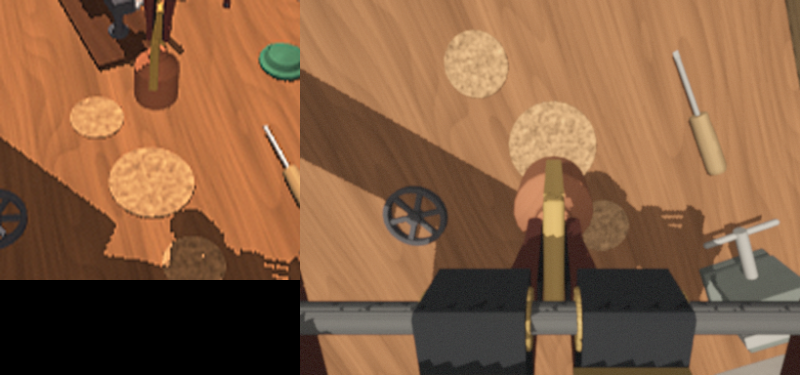

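The can hangs upright above the large mat. In the wrist panel the mat spans columns 208–297 with its top at row 101, so its centre is near (252,147) of 500 px.

```bash
python3 - <<'E'
from h import *
d=load('w3');o=sensors.get_obs()
c=atz(d,252.5*1.024,147*1.024,4);t=atz(d,252.5*1.024,101*1.024,4);l=atz(d,208*1.024,143*1.024,4);r=atz(d,297*1.024,143*1.024,4)
print(c,np.linalg.norm(t-c),np.linalg.norm(l-r));R=Ro.from_rotvec(o['orientation']).as_matrix()
print((R.T@(c-o['ee_pos'])).round(1))
E
```

```text
[ 512.20783376 -320.11438179    4.        ] 61.045562502521015 121.1295810986138
[ -3.5  -1.8 272.7]
```

```bash
python3 -m handwheel '[[-3,-1,10,0,0,0,1],[0,0,20,0,0,0,1],[0,0,28,0,0,0,1],[0,0,28,0,0,0,1],[0,0,28,0,0,0,1],[0,0,22,0,0,0,1],[0,0,14,0,0,0,1],[0,0,9,0,0,0,1],[0,0,6,0,0,0,1],[0,0,3,0,0,0,1]]'
python3 -m handwheel '[[0,0,2,0,0,0,1],[0,0,2,0,0,0,1],[0,0,1,0,0,0,1],[0,0,0,0,0,0,1]]'
```

```text
t: 9.93
ee_pos: [513.3, -320.7, 108.8]
orientation: [2.601, 1.76, 0.0]
ft_force: [-0.3, 0.2, -3.5]
width: 9.8
grasp_force: 30.0
t: 10.42
ee_pos: [513.1, -320.6, 103.7]
orientation: [2.602, 1.761, 0.0]
ft_force: [0.4, -0.1, -3.5]
width: 9.8
grasp_force: 30.0
```

```bash
python3 -m handwheel '[[0,0,0.8,0,0,0,1],[0,0,0.7,0,0,0,1],[0,0,0.7,0,0,0,1],[0,0,0,0,0,0,1]]'
```

```text
t: 10.92
ee_pos: [513.5, -320.8, 102.7]
orientation: [2.601, 1.76, 0.001]
ft_force: [-1.8, 1.6, 7.6]
width: 9.8
grasp_force: 30.0
```

Contact felt, so I release and rise.

```bash
python3 -m handwheel '[[0,0,-0.8,0,0,0,0.8],[0,0,0,0,0,0,0.5],[0,0,0,0,0,0,0.4],[0,0,0,0,0,0,0.4],[0,0,0,0,0,0,0.4],[0,0,0,0,0,0,0.4],[0,0,0,0,0,0,0.4]]'
```

```text
t: 11.8
ee_pos: [513.0, -320.6, 102.2]
orientation: [-2.602, -1.761, 0.0]
ft_force: [0.8, -0.9, -0.2]
width: 52.7
grasp_force: 0.0
```

```bash
python3 -m handwheel '[[0,0,-10,0,0,0,0.4],[0,0,-25,0,0,0,0.4],[0,0,-40,0,0,0,0.4],[0,0,-50,0,0,0,0.4],[0,0,-20,0,0,-0.144,0.4],[0,0,0,0,0,-0.144,0.4],[0,0,0,0,0,-0.144,0.4],[0,0,0,0,0,-0.144,0.4],[0,0,0,0,0,0,0.4]]'
python3 - <<'E'
from h import *
o=sensors.get_obs();R=Ro.from_rotvec(o['orientation']).as_matrix()
print((R.T@(np.array([596,-6,250])-o['ee_pos'])).round(1)); print(R.round(3))
E
```

```text
t: 12.92
ee_pos: [513.1, -320.6, 248.0]
orientation: [1.996, 2.425, 0.0]
ft_force: [-0.2, -0.9, -0.5]
width: 52.5
grasp_force: 0.0
[292.8 141.9  -2.1]
[[-0.192  0.981  0.001]
 [ 0.981  0.192 -0.   ]
 [-0.001  0.001 -1.   ]]
```

```bash
python3 -m handwheel '[[37,18,0,0,0,0,0.4],[42,20,0,0,0,0,0.4],[42,20,0,0,0,0,0.4],[42,20,0,0,0,0,0.4],[42,20,0,0,0,0,0.4],[42,20,0,0,0,0,0.4],[34,18,0,0,0,0,0.4],[12,6,0,0,0,0,0.4],[0,0,0,0,0,0,0.4],[0,0,0,0,0,0,0.4]]'
python3 - <<'E'
from h import *
d=grab('wrist','w4')
cv2.imwrite('pics/w4b.png',cv2.resize(d['frame'],(800,600),interpolation=cv2.INTER_CUBIC))
E
```

```text
t: 14.18
ee_pos: [595.3, -6.7, 247.3]
orientation: [1.997, 2.426, -0.001]
ft_force: [0.0, -0.6, 0.1]
width: 52.7
grasp_force: 0.0
```

View pics/w4b.png

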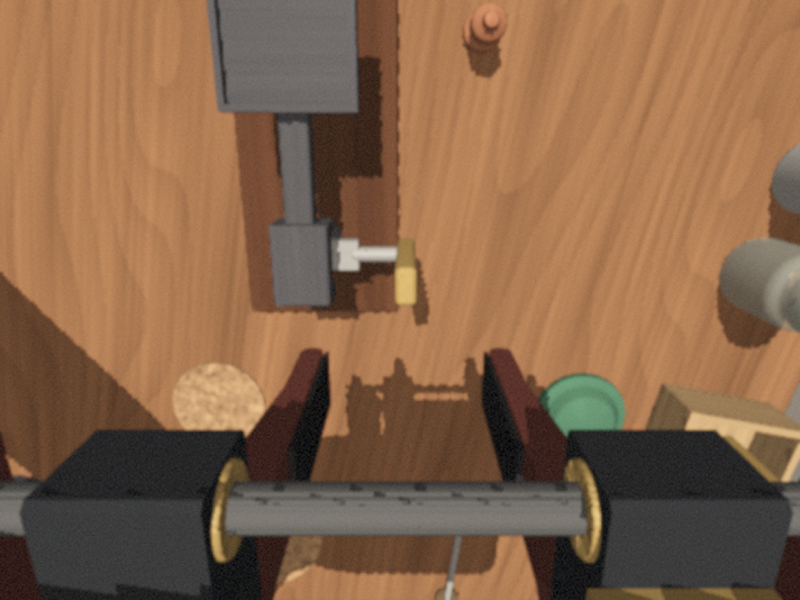

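The tab's top face spans (396–416, 268–303), centre (406,286), square to the pads; the coupler lies left at (302,262).

```bash
python3 - <<'E'
from h import *
d=load('w4');s=1.5625;o=sensors.get_obs();R=Ro.from_rotvec(o['orientation']).as_matrix()
for n,u,v,z in(('tab',406,286,142),('coup',302,262,98)):
    c=atz(d,u/s,v/s,z);print(n,c.round(1),(R.T@(c-o['ee_pos'])).round(1))
E
```

```text
tab [594.9  -5.2 142. ] [  1.7  -0.  105.3]
coup [531.  -15.4  98. ] [  4.  -64.7 149.3]
```

```bash
python3 -m handwheel '[[2,0,20,0,0,0,0.4],[0,0,40,0,0,0,0.4],[0,0,40,0,0,0,0.4],[0,0,25,0,0,0,0.4],[0,0,12,0,0,0,0.4],[0,0,1,0,0,0,0.7],[0,0,0,0,0,0,1],[0,0,0,0,0,0,1],[0,0,0,0,0,0,1],[0,0,0,0,0,0,1]]'
python3 -m handwheel '[[0,0,0,0,0,0,1],[0,0,0,0,0,0,1],[0,0,0,0,0,0,1],[0,0,0,0,0,0,1],[0,0,0,0,0,0,1]]'
```

```text
t: 15.48
ee_pos: [594.7, -3.8, 109.8]
orientation: [-1.994, -2.427, 0.001]
ft_force: [-3.5, -1.5, 6.7]
width: 11.8
grasp_force: 30.0
t: 16.1
ee_pos: [594.7, -3.8, 109.8]
orientation: [-1.994, -2.426, 0.001]
ft_force: [-2.5, -0.1, 5.8]
width: 11.7
grasp_force: 30.0
```

```bash
python3 -m handwheel '[[0,3,0,0,0,0,1],[0,4,0,0,0,0,1],[0,4,0,0,0,0,1],[0,3,0,0,0,0,1],[0,0,0,0,0,0,1],[0,0,0,0,0,0,1],[0,0,0,0,0,0,1]]'
```

```text
t: 16.98
ee_pos: [607.1, -1.3, 109.6]
orientation: [-1.993, -2.425, 0.004]
ft_force: [-7.1, -2.6, 8.6]
width: 11.9
grasp_force: 30.0
```

```bash
python3 -m handwheel '[[0,1,0,0,0,0,1],[0,0,0,0,0,0,1],[0.4,0,-3.7,0,-0.015,0,1],[0.4,0,-3.7,0,-0.015,0,1],[0,0,0,0,0,0,1]]'
```

```text
t: 17.6
ee_pos: [607.0, -0.5, 115.8]
orientation: [1.982, 2.412, -0.037]
ft_force: [-7.2, -5.1, -0.9]
width: 11.7
grasp_force: 30.0
```

```bash
python3 -m handwheel '[[0.8,0,-7.5,0,-0.03,0,1],[0.8,0,-7.5,0,-0.03,0,1],[0.8,0,-7.5,0,-0.03,0,1],[0.8,0,-7.5,0,-0.03,0,1],[0,0,0,0,0,0,1]]'
python3 -m handwheel '[[0.8,0,-7.5,0,-0.03,0,1],[0.8,0,-7.5,0,-0.03,0,1],[0.8,0,-7.5,0,-0.03,0,1],[0.4,0,-3.7,0,-0.015,0,1],[0,0,0,0,0,0,1],[0,0,0,0,0,0,1],[0,0,0,0,0,0,1]]'
python3 - <<'E'
from h import *
a=grab('scene','a5');b=grab('side','b5')
A=cv2.resize(a['frame'][130:280,200:400],(400,300));B=cv2.resize(b['frame'][100:330,190:343],(400,600))
cv2.imwrite('pics/c5.png',np.hstack([np.vstack([A,np.zeros_like(A)]),B]))
E
```

```text
t: 18.23
ee_pos: [605.9, 4.9, 145.7]
orientation: [1.92, 2.337, -0.152]
ft_force: [-7.5, -4.6, -1.0]
width: 12.1
grasp_force: 30.0
t: 19.1
ee_pos: [604.2, 12.2, 170.3]
orientation: [1.867, 2.27, -0.246]
ft_force: [-6.9, -3.6, -2.2]
width: 11.4
grasp_force: 30.0
```

View pics/c5.png

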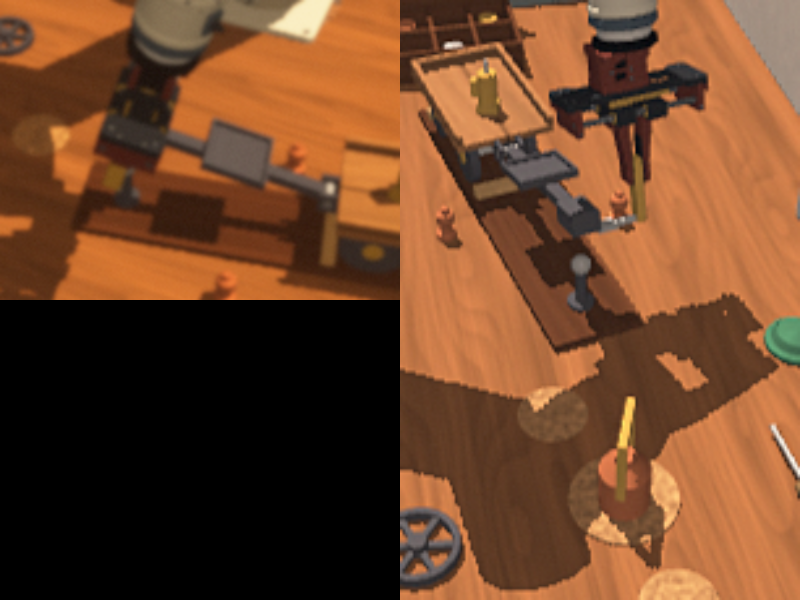

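The side view shows the tongue raised clear of the ball at (582,265) and held by the tab, with the can upright on the large mat at (625,495).

```bash
python3 -m handwheel '[[0,0,0,0,0,0,1],[0,0,0,0,0,0,1],[0,0,0,0,0,0,1],[0,0,0,0,0,0,1]]'; python3 -c "
from workcell import ctrl
print(ctrl.close_job())"
```

```text
t: 19.7
ee_pos: [604.2, 12.2, 170.2]
orientation: [1.867, 2.27, -0.246]
ft_force: [-8.5, -2.5, -1.1]
width: 11.6
grasp_force: 30.0
the job is handed in; nothing more can be done
None
```

I set the oil can down upright on the 120 mm cork mat and let go. I then pulled the latch about 13 mm and handed the job in at about 20 s, with the gripper holding the tongue about 6 cm above its seat; no verdict came back.

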